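Turn the parts carousel and fetch the capacitor

ROBOT

A 6-joint arm with a two-finger parallel gripper is mounted at the origin on the work surface; the furniture and walls round the work are solid. World frame = base frame: x ahead of the robot, y to its left, z up, the work surface at z = 0. Lengths are in mm, angles in rad, forces in N, time in s.
With the tool pointing down it reaches from about 300 to 750 mm from the base axis. Payload 8.5 kg.
Tool frame: the origin (TCP) lies midway between the tips of the shut fingers; the grasp point (between the pads) lies 19 mm behind it; z points along the fingers, y is the line along which they close (so a half turn about z gives the same grasp; the last joint's range is limited). The gripper opens to 85 mm and grips with 20 to 120 N. Pads are 22 mm wide; open, the fingers measure 114 mm over their backs; the gripper's body (76 mm by 85 mm) begins 54 mm behind the grasp point. The pads swing forward as they close: fully open they stand 13 mm farther back than shut.
Start: joints at [-0.993, 0.381, 1.297, -0, 1.464, -0.215], TCP at [391.764, -386.007, 231.322] pointing down, gripper open.
Joint ranges: [-3.11, 3.11], [-0.89, 2.33], [0.22, 2.48], [-1.42, 4.56], [0.17, 2.85], [-2.88, 2.88]. Speed limits (rad/s): [2.39, 2.39, 3.14, 3.14, 3.14, 3.14].

INTERFACE

Orientations are given as a unit quaternion [x, y, z, w].
In Python, from workcell import telemetry, eyes, job, silhouettes gives the robot as it stands. The module is installed in compiled form; this text tells all that it offers.
- The arm moves only by the tool step_arm, never from a script. Its argument "motion" is a list that holds one entry, the list of rows, each a list of 7 numbers: the turn, a rotation vector about the world's x, y, z in rad, then the shift along the world's x, y, z in cm, then the closure in counts, from 0 (fully open) to 255 (shut). A call has 1 to 5 rows; each row shifts and turns the commanded pose from where the row before left it; what a row does not reach is not made up. A row lasts 1/12 s, in which the tool goes at most 41.7 mm and 7.16 degrees, less where a joint would pass 70% of its speed; a pose out of reach is approached as far as the arm can. A call with a gripper value outside its range is refused whole. The fingers move at their own pace and stop on an object; the grip force is fixed at half the most. Time passes only in rows, so rows that do not move let the fingers close. It gives the time, the measured TCP pose, the force, the opening and the grip force at its end, in the units of the state.
- telemetry.state(): the state, without advancing time (a new reading comes with each control period).
- eyes.capture(name): name is "scene" or "top"; returns (picture, depth): 400x640x3 uint8, red, green, blue; 400x640 float32, mm along the optical axis (not along the pixel's ray), 0 where there is no reading.
- eyes.camera_model(name): a dict with "camera_matrix" (3x3 intrinsics, pixels), "k1" (the pictures are not rectified: a ray, as slopes to the right and down, at radius r is drawn at 1 + k1 r^2 times it, then the intrinsics apply), "extrinsics" (4x4, takes a point from world to camera coordinates). Camera axes: x right, y down, z forward; pixel columns grow to the right and rows downward; lengths in mm; the calibration is good to about 2 mm. A picture is of the moment at which its call begins. camera_model takes no time and is no camera call.
- job.sign_off(): hands the job in; it is judged then, once.
Trained networks look in the newest picture that a camera, given by its name, has taken for a name from the list of things; names that differ only in an ending like _2 or _b are one class to them, and where a whole thing is asked for, a point or a joint stands for the part that bears it (a point fixed in the world has none). Each returns a list of dicts, best first, with "score" (0 to 1); they miss things now and then, are a little off and sometimes report something else, mostly with a low value. They report only what shows in the picture. A call takes as long as a camera call. They do not tell look-alikes from the thing itself.
- silhouettes(target, camera): "region" (400x640 bool, what is visible of it) and "uv" ([column, row] in pixels, amid what is visible of it).
The state is a dict: "time": time; "qpos": joint angles; "dq": joint speeds; "tau": joint torques, N m; "tcp_pos": TCP position; "tcp_rot": TCP orientation; "contact_force": force on the tool from outside, world axes, zero at the start; "torque": the same for the moment, N m; "gripper_width": opening from 0.0 (shut) to 1.0 (fully open); "grasp_force": force on a finger pad.
Only numpy, scipy, OpenCV 4.12 (cv2) and the standard library are available. Lean on these libraries where they do the work, as an engineer would, in place of code of your own. Each camera call takes 0.05 s, during which the arm holds its last target. There are 200 camera calls.

TASK

The small parts are kept in a revolving carousel under a clear cover that is open on one side only. Turn the carousel by the bar on top until the capacitor (the plain upright cylinder) stands in the opening, then lift it out and stand it upright in the open metal tray.

Things in the scene. Friction and masses are not known exactly. Their poses are not given: they have to be found in the camera images.
- carousel: Round fixed stand of the parts carousel, 280 mm across; origin at the centre of its underside on the table, z up, x towards the middle of the opening in its cover. A grey wheel of radius 125 mm turns in it: five equal compartments of 72 degrees, centres 90 mm from the axis, floor 18 mm above the table, rim and dividers to 40 mm above the table.
- opening (a point): Point on the wheel floor in the middle of the cover's opening, 90 mm from the axis, 18 mm above the table; fixed. The clear flat cover (radius 140 mm, underside 70, top 74, trims and post caps up to 77 mm above the table) covers all but the sector 45 degrees either side of this point. Thin posts outside the wheel, none in the opening, carry it.
- grip_bar (a point): Middle of the black grip bar on the wheel's upright axis, 100 mm above the table. The bar is 50 mm long (x), 16 mm wide (y), from 83 to 115 mm above the table, above the cover. It is one with the wheel: turned either way about z (3.1 rad each way, friction about 0.06 N m) it takes the compartments round with it and stays where it is left. x points to the middle of a compartment.
- capacitor_center (a point): Centre of the capacitor, a closed cylinder 25 mm across, 40 mm high, about 45 g, z along it. It stands upright in a compartment, at the start beneath the cover, next to the compartment at the opening, on either side. Not wanted, in other compartments: a box-shaped relay 35 mm high, a low finned heat sink, a small tape roll.
- tray: Open rectangular metal tray fixed to the table, 130 (x) by 100 (y) by 20 mm high outside, walls and floor 4 mm; origin at the centre of its underside, z up.
Things that resemble listed ones, but are neither listed nor needed, are in the scene too. Leave any turquoise look-alike of the tray alone.

How it is judged:
By the outcome, as a careful person would: the job done as asked, in the order asked, and still so for the second after the job is handed in, with the robot touching nothing.
It also fails if it takes over 48 s, if anything falls off the work surface, if the arm or the gripper's body presses on something with over 40 N, if the wrist force passes 120 N, or if a joint passes its speed limit or range.

## Working session

There is one attempt and no reset: what is moved stays moved. The work goes in short steps, Python scripts to look and compute and a tool call to move; the robot and the scene stay as the last step left them, time stands still between calls to the robot, and variables do not carry over. Pictures are saved under pics/ and viewed, at most 10 in all, crops included, and the job is handed in when it is done.

Besides the shell and the picture viewer there is one more tool, called after "Call:" as a command line: name --argument value ..., lists and objects as JSON in quotes. step_arm: Moves the arm, as the interface text tells. Its arguments: {"type":"object","properties":{"motion":{"type":"array"}},"required":["motion"]}

```bash
mkdir -p pics; cat > h.py <<'E'
import numpy as np, cv2
from workcell import telemetry, eyes, job, silhouettes
def cap(n,f=None):
    p,d=eyes.capture(n)
    if f: cv2.imwrite('pics/'+f,p[:,:,::-1])
    return p,d
def pts(n,d,mask):
    m=eyes.camera_model(n);K=np.array(m['camera_matrix'],float);T=np.array(m['extrinsics'],float)
    v,u=np.nonzero(mask&(d>0)); z=d[v,u].astype(float)
    s=cv2.undistortPoints(np.c_[u,v].astype(float)[:,None],K,np.array([m['k1'],0,0,0.]))[:,0]
    c=np.c_[s*z[:,None],z]
    return (c-T[:3,3])@T[:3,:3]
def onplane(n,u,v,h):
    m=eyes.camera_model(n);K=np.array(m['camera_matrix'],float);T=np.array(m['extrinsics'],float)
    s=cv2.undistortPoints(np.array([[[u,v]]],float),K,np.array([m['k1'],0,0,0.]))[0,0]
    r=np.r_[s,1]@T[:3,:3]; o=-T[:3,3]@T[:3,:3]
    return o+r*(h-o[2])/r[2]
E
python3 - <<'E'
from h import *
for n in ['scene','top']:
    p,d=cap(n,n+'0.png')
    m=eyes.camera_model(n);T=np.array(m['extrinsics']);print(n,'cam at',-T[:3,3]@T[:3,:3])
    for t in ['carousel','grip_bar','capacitor_center','tray']:
        for r in silhouettes(t,n)[:3]:
            q=pts(n,d,r['region'])
            print(n,t,round(r['score'],2),np.round(r['uv']),r['region'].sum(),np.round(np.median(q,0)) if len(q) else None, np.round(np.percentile(q,[2,98],axis=0)).tolist() if len(q) else None)
print(telemetry.state())
E
```

```text
scene cam at [-311.2192662   775.05493259  492.33461458]
scene carousel 0.82 [428. 195.] 3963 [432. 101.  69.] [[339.0, -50.0, 1.0], [605.0, 215.0, 74.0]]
scene grip_bar 0.9 [406. 211.] 2771 [461. 122.  27.] [[349.0, 42.0, 13.0], [590.0, 205.0, 112.0]]
scene tray 0.7 [303. 239.] 2255 [468. 378.   5.] [[396.0, 322.0, -0.0], [536.0, 437.0, 20.0]]
scene tray 0.61 [264. 299.] 3797 [317. 526.   5.] [[242.0, 462.0, 1.0], [388.0, 593.0, 20.0]]
top cam at [ 388.41184662  303.63274785 1004.63905352]
top carousel 0.7 [445. 181.] 10456 [460.  55.  70.] [[342.0, -50.0, 6.0], [600.0, 204.0, 75.0]]
top grip_bar 0.74 [403. 178.] 2670 [477. 140.  19.] [[411.0, 65.0, 15.0], [559.0, 197.0, 116.0]]
top tray 0.72 [235. 244.] 2439 [315. 523.   5.] [[250.0, 461.0, 1.0], [381.0, 583.0, 22.0]]
top tray 0.71 [296. 184.] 2412 [465. 376.   5.] [[401.0, 323.0, 0.0], [531.0, 428.0, 22.0]]
{'time': 0.5, 'qpos': array([-9.93315691e-01,  3.80622835e-01,  1.29743099e+00, -1.39455101e-05,
        1.46359335e+00, -2.15318662e-01]), 'dq': array([ 1.21703334e-03,  1.71934933e-03, -1.12745944e-03,  4.70790870e-04,
        1.83733523e-03,  8.16048255e-05]), 'tau': array([-1.25783357e-03, -4.48038232e+01, -2.31333876e+01, -2.07434982e-04,
        8.22468464e-04, -2.33020455e-05]), 'tcp_pos': array([ 391.75007579, -386.00839742,  231.29966402]), 'tcp_rot': array([ 9.22456776e-01,  3.86100371e-01, -1.17294060e-05, -2.55696762e-05]), 'contact_force': array([-0.30432742, -0.42762861, -0.01424287]), 'torque': array([0.01956011, 0.02001466, 0.02419557]), 'grasp_force': 0.0, 'gripper_width': 1.0008116216988114}
```

```bash
python3 - <<'E'
import cv2
a=cv2.imread('pics/top0.png');b=cv2.imread('pics/scene0.png')
cv2.imwrite('pics/t1.png',cv2.resize(a[90:310,200:540],None,fx=2.3,fy=2.3,interpolation=cv2.INTER_CUBIC))
cv2.imwrite('pics/s1.png',cv2.resize(b[120:340,210:550],None,fx=2.3,fy=2.3,interpolation=cv2.INTER_CUBIC))
E
```

```text
(no output)
```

View pics/t1.png

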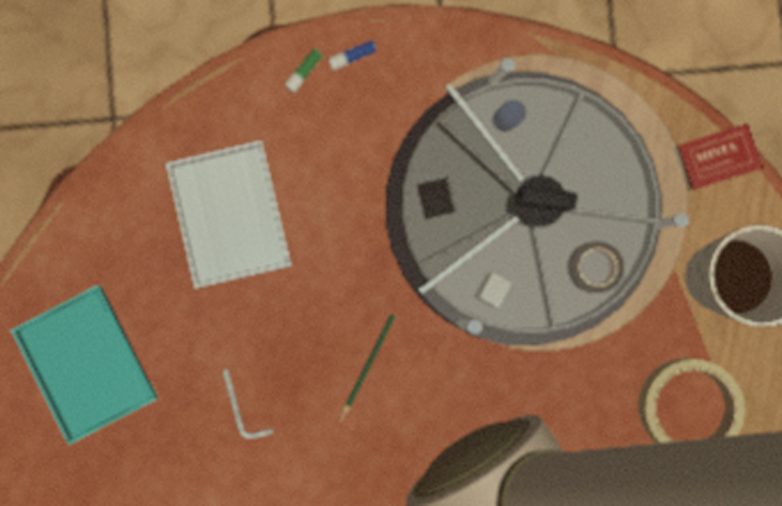

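View pics/s1.png

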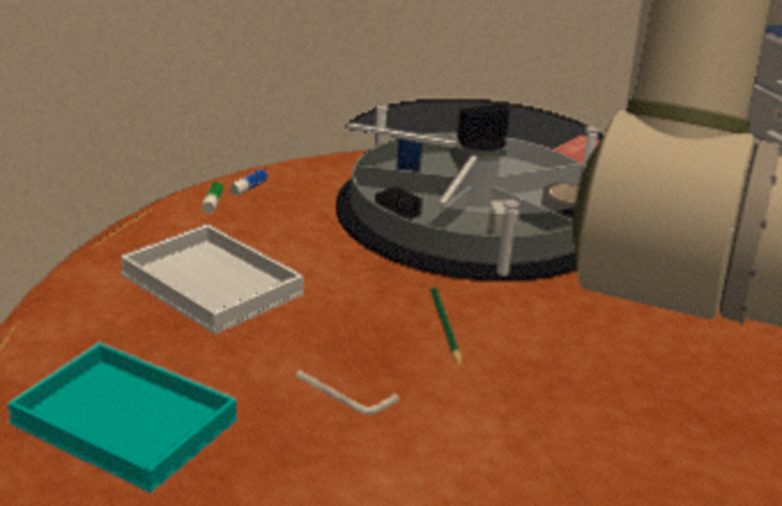

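The top view shows what could be taken for the capacitor: the blue upright cylinder at about (422,140), the white box relay at (415,216), the dark heat sink in the opening at (389,176), the tape roll at (459,206), and the pens, mug and tape outside. I pick the blue one because it is the plain upright cylinder. The metal tray is at (298,183). The turquoise look-alike at (236,249) stays alone.

```bash
python3 - <<'E'
from h import *
p,d=cap('top'); 
H,W=d.shape
Z=np.zeros((H,W,3));vv,uu=np.nonzero(d>0);Z[vv,uu]=pts('top',d,d>0)
bar=(Z[...,2]>100)&(Z[...,2]<125)&(np.hypot(Z[...,0]-470,Z[...,1]-75)<60)
q=Z[bar];print('bar',bar.sum(),q.mean(0));r=cv2.minAreaRect(q[:,:2].astype(np.float32));print(r,np.round(cv2.boxPoints(r)))
hsv=cv2.cvtColor(p,cv2.COLOR_RGB2HSV)
m=(hsv[...,0]>100)&(hsv[...,0]<130)&(hsv[...,1]>60);m[:125]=0;m[160:]=0;m[:,:405]=0;m[:,440:]=0
v,u=np.nonzero(m);print('blue',m.sum(),u.mean(),v.mean(),u.min(),u.max(),v.min(),v.max())
print('cap@58',onplane('top',u.mean(),v.mean(),58),'@40',onplane('top',u.mean(),v.mean(),40))
def c(x,y):return 200+x/2.3,90+y/2.3
for n,x,y,h in [('trimA',450,88,76),('trimB',423,290,76),('trimA0',520,180,76),('trimB0',520,220,76),('divA',440,125,40),('divB',420,262,40),('divC',580,95,40),('divD',655,220,40),('divE',550,325,40),('post1',508,65,76),('post2',680,220,76),('post3',475,327,76)]:
    print(n,np.round(onplane('top',*c(x,y),h)))
cov=(abs(Z[...,2]-73)<5);q=Z[cov&(np.hypot(Z[...,0]-470,Z[...,1]-75)<170)];print('cover',len(q),np.percentile(q,[0.5,99.5],axis=0))
c0,rad=cv2.minEnclosingCircle(q[:,:2].astype(np.float32));print(c0,rad)
for r in silhouettes('tray','top')[:2]:
    q=pts('top',d,r['region']);print('tray',cv2.minAreaRect(q[:,:2].astype(np.float32)),q[:,:2].mean(0))
cr=cv2.resize(p[115:235,360:500,::-1],None,fx=5,fy=5,interpolation=cv2.INTER_CUBIC);cv2.imwrite('pics/t2.png',cr)
E
```

```text
bar 206 [469.87820526  81.0667843  113.73225356]
((470.43902587890625, 79.47869110107422), (50.47578811645508, 16.045215606689453), 82.5328598022461) [[459.  55.]
 [475.  53.]
 [482. 103.]
 [466. 106.]]<stdin>:9: RuntimeWarning: Mean of empty slice.
  ret = ret.dtype.type(ret / rcount)
Traceback (most recent call last):
ValueError: zero-size array to reduction operation minimum which has no identity
```

```bash
python3 - <<'E'
from h import *
p,d=cap('top'); 
H,W=d.shape
Z=np.zeros((H,W,3));vv,uu=np.nonzero(d>0);Z[vv,uu]=pts('top',d,d>0)
hsv=cv2.cvtColor(p,cv2.COLOR_RGB2HSV)
f=p.astype(int);m=(f[...,2]-f[...,0]>15);m[:130]=0;m[160:]=0;m[:,:408]=0;m[:,440:]=0
m=m.astype(bool);v,u=np.nonzero(m);print('blue',m.sum())
if m.sum():print(u.mean(),v.mean(),u.min(),u.max(),v.min(),v.max(),'@58',onplane('top',u.mean(),v.mean(),58))
C=np.array([470.4,79.5])
def c(x,y):return 200+x/2.3,90+y/2.3
for n,x,y,h in [('cap',512,112,55),('relay',495,290,45),('sink',436,198,25),('roll',597,267,25),('trimA',450,88,76),('trimB',423,290,76),('divA',440,125,40),('divB',420,262,40),('divC',580,95,40),('divD',655,220,40),('divE',550,325,40),('post1',508,65,76),('post2',680,220,76),('post3',475,327,76)]:
    w=onplane('top',*c(x,y),h)[:2];e=w-C;print(n,np.round(w),'r',round(np.hypot(*e)),'ang',round(np.degrees(np.arctan2(e[1],e[0])),1))
q=Z[(abs(Z[...,2]-73)<4)&(np.hypot(Z[...,0]-470,Z[...,1]-80)<170)]
c0,rad=cv2.minEnclosingCircle(q[:,:2].astype(np.float32));print('cover',len(q),c0,rad)
a=np.degrees(np.arctan2(q[:,1]-C[1],q[:,0]-C[0]))%360;r=np.hypot(*(q[:,:2]-C).T);a=a[(r>60)&(r<130)]
print('cover gap',np.histogram(a,bins=np.arange(0,361,5))[0].tolist())
for r in silhouettes('tray','top')[:2]:
    q=pts('top',d,r['region']);print('tray',cv2.minAreaRect(q[:,:2].astype(np.float32)),q[:,:2].mean(0))
cr=cv2.resize(p[115:235,360:500,::-1],None,fx=5,fy=5,interpolation=cv2.INTER_CUBIC);cv2.imwrite('pics/t2.png',cr)
E
```

```text
blue 0
cap [557.  97.] r 89 ang 11.4
relay [385. 114.] r 92 ang 157.7
sink [477. 167.] r 88 ang 85.5
roll [407.  10.] r 94 ang -132.1
trimA [577. 160.] r 133 ang 36.9
trimB [386. 188.] r 137 ang 128.0
divA [548. 164.] r 115 ang 47.6
divB [413. 186.] r 121 ang 118.3
divC [576.  27.] r 118 ang -26.4
divD [452. -43.] r 124 ang -98.4
divE [351.  61.] r 121 ang -171.1
post1 [598. 104.] r 130 ang 11.0
post2 [450. -53.] r 134 ang -98.9
post3 [351. 140.] r 134 ang 153.3
cover 7542 (469.51007080078125, 61.0347785949707) 152.03695678710938
cover gap [91, 88, 101, 94, 97, 89, 85, 82, 0, 0, 0, 0, 0, 0, 0, 0, 0, 0, 0, 0, 0, 0, 0, 0, 3, 94, 100, 97, 100, 106, 91, 97, 94, 96, 103, 88, 108, 103, 94, 94, 99, 98, 99, 102, 102, 85, 93, 98, 100, 98, 101, 88, 99, 98, 85, 100, 97, 97, 95, 103, 93, 91, 92, 100, 97, 84, 103, 94, 94, 94, 86, 92]
tray ((467.58978271484375, 375.7989196777344), (134.9449462890625, 104.47975158691406), 13.557075500488281) [467.18693441 375.66901678]
tray ((313.86785888671875, 524.5977783203125), (129.7613525390625, 106.43553924560547), 27.11204719543457) [314.55024835 523.46290747]
```

View pics/t2.png

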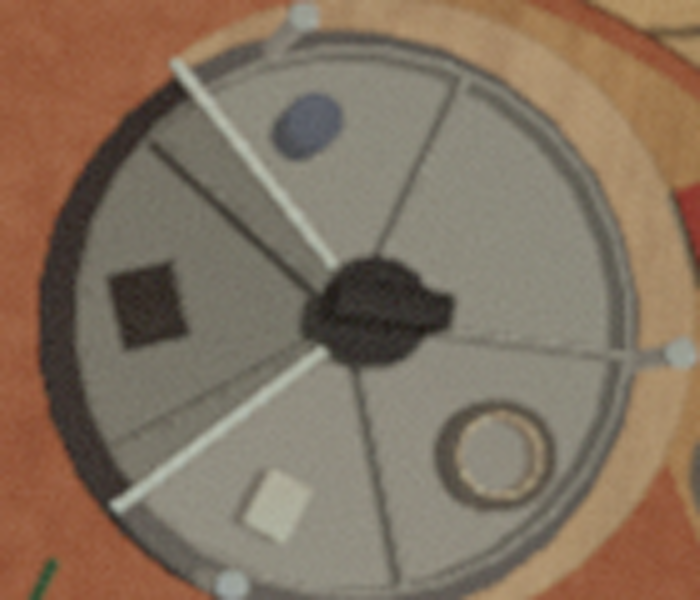

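The blue capacitor sits in crop at (305,128), in the compartment next to the opening on its +x side. The heat sink is in the opening at (148,303). The axis is (470.4, 79.5), the opening faces 82.5°, and the wheel needs about +72°. I'm moving to the bar now.

Call:
step_arm --motion '[[[0,0,0.0432,0.524,3.1,0,100],[0,0,0.0432,0.524,3.1,0,100],[0,0,0.0432,0.524,3.1,0,100],[0,0,0.0432,0.524,3.1,0,100],[0,0,0.0432,0.524,3.1,0,100]]]'

```text
time: 1.07
tcp_pos: [417.9, -229.6, 231.4]
tcp_rot: [0.875, 0.484, 0.0, 0.0]
contact_force: [1.4, 0.3, -0.0]
gripper_width: 0.608
grasp_force: 0.0
```

Call:
step_arm --motion '[[[0,0,0.0432,0.524,3.1,0,100],[0,0,0.0432,0.524,3.1,0,100],[0,0,0.0432,0.524,3.1,0,100],[0,0,0.0432,0.524,3.1,0,100],[0,0,0.0432,0.524,3.1,0,100]]]'

```text
time: 1.48
tcp_pos: [444.1, -74.5, 231.5]
tcp_rot: [0.818, 0.576, 0.0, 0.0]
contact_force: [0.5, -1.1, -0.3]
gripper_width: 0.611
grasp_force: 0.0
```

Call:
step_arm --motion '[[[0,0,0.0432,0.524,3.1,0,100],[0,0,0.0432,0.524,3.1,0,100],[0,0,0.0432,0.524,3.1,0,100],[0,0,0.0432,0.524,3.1,0,100],[0,0,0.0432,0.524,3.1,0,100]]]'

```text
time: 1.9
tcp_pos: [470.4, 80.6, 231.5]
tcp_rot: [0.751, 0.661, 0.0, 0.0]
contact_force: [0.7, 0.1, 0.3]
gripper_width: 0.609
grasp_force: 0.0
```

Call:
step_arm --motion '[[[0,0,0,0,0,0,100],[0,0,0,0,0,0,100]]]'

```text
time: 2.07
tcp_pos: [470.3, 80.1, 231.3]
tcp_rot: [0.751, 0.661, -0.0, 0.0]
contact_force: [-0.0, -0.5, -0.9]
gripper_width: 0.604
grasp_force: 0.0
```

Call:
step_arm --motion '[[[0,0,0,0,0,-3.0,100],[0,0,0,0,0,-3.0,100],[0,0,0,0,0,-3.0,100],[0,0,0,0,0,-3.0,100],[0,0,0,0,0,-2.3,100]]]'

```text
time: 2.48
tcp_pos: [469.7, 77.8, 86.5]
tcp_rot: [0.752, 0.659, -0.001, -0.0]
contact_force: [-0.1, -0.5, -0.2]
gripper_width: 0.61
grasp_force: 0.0
```

Call:
step_arm --motion '[[[0,0,0,0,0,0,255],[0,0,0,0,0,0,255],[0,0,0,0,0,0,255],[0,0,0,0,0,0,255],[0,0,0,0,0,0,255]]]'

```text
time: 2.9
tcp_pos: [471.6, 78.3, 89.9]
tcp_rot: [0.752, 0.66, 0.001, 0.002]
contact_force: [1.6, -4.5, 4.0]
gripper_width: 0.174
grasp_force: 61.3
```

Call:
step_arm --motion '[[[0,0,0,0,0,0,255],[0,0,0,0,0,0,255],[0,0,0,0,0,0,255]]]'

```text
time: 3.15
tcp_pos: [471.5, 78.3, 89.9]
tcp_rot: [0.752, 0.66, 0.001, 0.002]
contact_force: [1.2, -4.0, 5.5]
gripper_width: 0.171
grasp_force: 61.5
```

Call:
step_arm --motion '[[[0,0,0.084,0,0,0,255],[0,0,0.084,0,0,0,255],[0,0,0.084,0,0,0,255],[0,0,0.084,0,0,0,255],[0,0,0.084,0,0,0,255]]]'

```text
time: 3.57
tcp_pos: [472.3, 78.4, 89.9]
tcp_rot: [0.596, 0.803, 0.001, 0.003]
contact_force: [5.8, -4.0, 3.1]
gripper_width: 0.171
grasp_force: 61.1
```

Call:
step_arm --motion '[[[0,0,0.084,0,0,0,255],[0,0,0.084,0,0,0,255],[0,0,0.084,0,0,0,255],[0,0,0.084,0,0,0,255],[0,0,0.084,0,0,0,255]]]'

```text
time: 3.98
tcp_pos: [473.0, 78.7, 89.9]
tcp_rot: [0.416, 0.91, 0.001, 0.003]
contact_force: [9.7, -0.4, -0.3]
gripper_width: 0.174
grasp_force: 60.8
```

Call:
step_arm --motion '[[[0,0,0.084,0,0,0,255],[0,0,0.084,0,0,0,255],[0,0,0.084,0,0,0,255],[0,0,0.084,0,0,0,255],[0,0,0.084,0,0,0,255]]]'

```text
time: 4.4
tcp_pos: [473.4, 79.3, 89.9]
tcp_rot: [0.217, 0.976, 0.001, 0.004]
contact_force: [10.9, 2.9, -1.4]
gripper_width: 0.174
grasp_force: 60.5
```

Call:
step_arm --motion '[[[0,0,0,0,0,0,255],[0,0,0,0,0,0,255],[0,0,0,0,0,0,120],[0,0,0,0,0,0,120],[0,0,0,0,0,0,120]]]'

```text
time: 4.82
tcp_pos: [470.1, 79.1, 88.7]
tcp_rot: [0.219, 0.976, 0.0, -0.0]
contact_force: [0.3, -0.3, -0.3]
gripper_width: 0.526
grasp_force: 0.0
```

Call:
step_arm --motion '[[[0,0,0,0,0,3.0,120],[0,0,0,0,0,3.0,120],[0,0,-0.084,0,0,3.0,120],[0,0,-0.084,0,-2.0,3.0,120],[0,0,-0.084,0,-3.0,0,120]]]'

```text
time: 5.23
tcp_pos: [471.9, 29.7, 213.8]
tcp_rot: [0.34, 0.94, 0.001, 0.005]
contact_force: [1.4, 0.2, 0.5]
gripper_width: 0.528
grasp_force: 0.0
```

Call:
step_arm --motion '[[[0,0,-0.084,0,-3.0,0,120],[0,0,-0.084,0,-3.0,0,120],[0,0,-0.084,0,-3.0,0,120],[0,0,-0.084,0,-3,0,120],[0,0,-0.084,0,0,0,120]]]'

```text
time: 5.65
tcp_pos: [470.2, -95.0, 208.4]
tcp_rot: [0.532, 0.847, -0.001, 0.0]
contact_force: [-0.2, -0.1, -0.4]
gripper_width: 0.527
grasp_force: 0.0
```

```bash
python3 - <<'E'
from h import *
for n in ['top','scene']:
    p,d=cap(n)
    for r in silhouettes('capacitor_center',n)[:3]:
        q=pts(n,d,r['region']);print(n,round(r['score'],2),np.round(r['uv'],1),r['region'].sum(),np.round(np.median(q,0),1))
        t=q[(q[:,2]>52)&(q[:,2]<64)]
        if len(t):print(' top pts',len(t),t.mean(0),t.min(0),t.max(0))
    if n=='top': a=cv2.resize(p[115:235,360:500,::-1],None,fx=4,fy=4,interpolation=cv2.INTER_CUBIC); cv2.imwrite('pics/t3.png',a)
E
```

```text
scene 0.5 [383.9 204.4] 213 [472.6 174.7  42.8]
 top pts 61 [478.41522466 172.00600047  55.27234679] [466.77929559 158.44304982  52.17006285] [492.36435609 182.07140945  57.80193374]
```

View pics/t3.png

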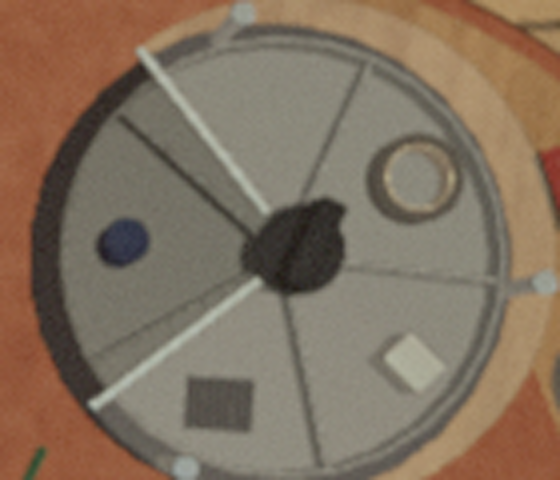

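The capacitor now stands in the opening at crop (122,242), which is top pixel (390.5,175.5), roughly centred in its compartment.

```bash
python3 - <<'E'
from h import *
p,d=cap('top');f=p.astype(int)
m=np.zeros(d.shape,bool);m[160:192,375:407]=True
q=pts('top',d,m);t=q[(q[:,2]>50)&(q[:,2]<66)]
print(len(t),t.mean(0),t.min(0),t.max(0),cv2.minEnclosingCircle(t[:,:2].astype(np.float32)))
b=m&(f[...,2]-f[...,0]>12);v,u=np.nonzero(b);print(b.sum(),u.mean(),v.mean(),onplane('top',u.mean(),v.mean(),53))
E
```

```text
105 [478.53170496 167.23546849  56.70336777] [465.88013028 155.07088193  50.37837586] [490.3629609  179.04455701  61.96043904] ((478.4287109375, 166.78712463378906), 12.645480155944824)
74 391.1756756756757 174.77027027027026 [477.59535667 167.46794045  53.        ]
```

Call:
step_arm --motion '[[[0,0,-0.072,0.104,3.275,0,105],[0,0,-0.072,0.104,3.275,0,105],[0,0,-0.072,0.104,3.275,0,105],[0,0,-0.072,0.104,3.275,0,105],[0,0,-0.072,0.104,3.275,0,105]]]'

```text
time: 6.32
tcp_pos: [475.0, 75.2, 208.5]
tcp_rot: [0.672, 0.741, 0.0, 0.0]
contact_force: [0.4, -0.6, -0.4]
gripper_width: 0.587
grasp_force: 0.0
```

Call:
step_arm --motion '[[[0,0,-0.072,0.104,3.275,0,105],[0,0,-0.072,0.104,3.275,0,105],[0,0,-0.072,0.104,3.275,0,105],[0,0,0,0,0,0,105],[0,0,0,0,0,0,105]]]'

```text
time: 6.73
tcp_pos: [477.9, 173.0, 208.2]
tcp_rot: [0.745, 0.667, -0.0, -0.0]
contact_force: [0.2, -0.5, -0.5]
gripper_width: 0.591
grasp_force: 0.0
```

Call:
step_arm --motion '[[[0,0,0,0.06,-0.6,-2.5,105],[0,0,0,0,0,-2.5,105],[0,0,0,0,0,-2.5,105],[0,0,0,0,0,-2.5,105],[0,0,0,0,0,-2.5,105]]]'

```text
time: 7.15
tcp_pos: [479.1, 164.2, 82.5]
tcp_rot: [0.747, 0.665, 0.0, 0.0]
contact_force: [0.1, 0.0, 0.5]
gripper_width: 0.588
grasp_force: 0.0
```

Call:
step_arm --motion '[[[0,0,0,0,0,-2.0,105],[0,0,0,0,0,-2.0,105],[0,0,0,0,0,-1.3,105],[0,0,0,0,0,0,105]]]'

```text
time: 7.48
tcp_pos: [477.9, 164.1, 28.3]
tcp_rot: [0.747, 0.665, -0.002, -0.001]
contact_force: [-0.7, -0.4, 0.2]
gripper_width: 0.587
grasp_force: 0.0
```

Call:
step_arm --motion '[[[0,0,0,0.05,0.25,0.1,105],[0,0,0,0,0,0,255],[0,0,0,0,0,0,255],[0,0,0,0,0,0,255],[0,0,0,0,0,0,255]]]'

```text
time: 7.9
tcp_pos: [480.6, 167.5, 32.7]
tcp_rot: [0.747, 0.664, 0.001, 0.001]
contact_force: [-0.2, 0.2, 6.4]
gripper_width: 0.273
grasp_force: 58.7
```

Call:
step_arm --motion '[[[0,0,0,0,0,0,255],[0,0,0,0,0,0,255]]]'

```text
time: 8.07
tcp_pos: [480.6, 167.5, 32.7]
tcp_rot: [0.747, 0.664, 0.001, 0.001]
contact_force: [-0.6, -0.3, 5.8]
gripper_width: 0.275
grasp_force: 58.7
```

Call:
step_arm --motion '[[[0,0,0,0,0,1.0,255],[0,0,0,0,0,2.0,255],[0,0,0,0,0,2.0,255],[0,0,0,0,0,2.0,255],[0,0,0,0,0,2.0,255]]]'

```text
time: 8.48
tcp_pos: [479.7, 167.5, 122.9]
tcp_rot: [0.747, 0.664, 0.0, 0.0]
contact_force: [0.5, 2.0, -0.4]
gripper_width: 0.27
grasp_force: 58.8
```

Call:
step_arm --motion '[[[0,0,0,-0.13,1.5,0,255],[0,0,0,-0.13,2.5,0,255],[0,0,0,-0.13,2.5,0,255],[0,0,0,-0.13,2.5,0,255],[0,0,0,-0.13,2.5,0,255]]]'

```text
time: 8.9
tcp_pos: [473.1, 283.6, 122.0]
tcp_rot: [0.748, 0.664, 0.0, 0.0]
contact_force: [0.6, 0.2, -0.6]
gripper_width: 0.274
grasp_force: 58.8
```

Call:
step_arm --motion '[[[0,0,0,-0.13,2.5,0,255],[0,0,0,-0.13,2.5,0,255],[0,0,0,-0.13,2.5,0,255],[0,0,0,-0.26,1.8,0,255],[0,0,0,0,0,0,255]]]'

```text
time: 9.32
tcp_pos: [465.9, 378.3, 121.7]
tcp_rot: [0.746, 0.665, 0.001, -0.0]
contact_force: [-1.2, -0.0, 0.2]
gripper_width: 0.27
grasp_force: 58.8
```

```bash
python3 - <<'E'
from h import *
p,d=cap('scene');print(telemetry.state()['tcp_pos'])
cv2.imwrite('pics/s2.png',cv2.resize(p[120:300,230:480,::-1],None,fx=3,fy=3,interpolation=cv2.INTER_CUBIC))
E
```

```text
[466.24021052 376.69735021 121.62993902]
```

View pics/s2.png

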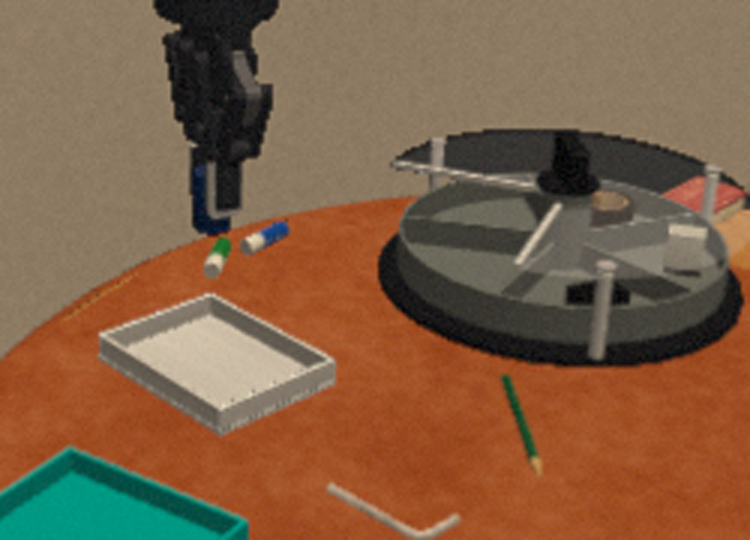

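The capacitor hangs upright in the gripper at crop (213,190), and the metal tray is below it at (215,355). I'm lowering it.

Call:
step_arm --motion '[[[0,0,0,0,0,-2.0,255],[0,0,0,0,0,-2.5,255],[0,0,0,0,0,-2.5,255],[0,0,0,0,0,-2.0,255],[0,0,0,0,0,-0.7,255]]]'

```text
time: 9.78
tcp_pos: [465.8, 373.8, 21.9]
tcp_rot: [0.748, 0.664, -0.002, -0.0]
contact_force: [-0.6, -0.3, -0.7]
gripper_width: 0.275
grasp_force: 58.8
```

Call:
step_arm --motion '[[[0,0,0,0,0,0,255],[0,0,0,0,0,-0.2,255],[0,0,0,0,0,-0.1,255],[0,0,0,0,0,0,255]]]'

```text
time: 10.12
tcp_pos: [467.3, 375.6, 22.4]
tcp_rot: [0.748, 0.664, 0.001, 0.0]
contact_force: [0.6, 0.0, -0.5]
gripper_width: 0.272
grasp_force: 58.8
```

Call:
step_arm --motion '[[[0,0,0,0,0,-0.15,255],[0,0,0,0,0,-0.1,255],[0,0,0,0,0,0,255],[0,0,0,0,0,0,255]]]'

```text
time: 10.45
tcp_pos: [466.8, 375.5, 18.9]
tcp_rot: [0.748, 0.664, 0.0, 0.0]
contact_force: [0.2, -0.8, 0.5]
gripper_width: 0.273
grasp_force: 58.8
```

Call:
step_arm --motion '[[[0,0,0,0,0,-0.1,255],[0,0,0,0,0,0,255],[0,0,0,0,0,0,255]]]'

```text
time: 10.7
tcp_pos: [466.9, 375.6, 18.7]
tcp_rot: [0.748, 0.664, 0.0, 0.0]
contact_force: [-2.8, -0.9, 7.7]
gripper_width: 0.271
grasp_force: 59.6
```

Contact with the tray floor. I'm opening gradually and then lifting off.

Call:
step_arm --motion '[[[0,0,0,0,0,0,170],[0,0,0,0,0,0,150],[0,0,0,0,0,0,130],[0,0,0,0,0,0,110],[0,0,0,0,0,0,110]]]'

```text
time: 11.12
tcp_pos: [466.8, 375.5, 17.7]
tcp_rot: [0.748, 0.664, -0.0, -0.0]
contact_force: [-0.1, -0.4, -0.4]
gripper_width: 0.571
grasp_force: 0.0
```

Call:
step_arm --motion '[[[0,0,0,0,0,0,110],[0,0,0,0,0,0.5,110],[0,0,0,0,0,2.0,110],[0,0,0,0,0,3.0,110],[0,0,0,0,0,3.0,110]]]'

```text
time: 11.53
tcp_pos: [466.4, 375.3, 103.7]
tcp_rot: [0.748, 0.664, -0.001, -0.0]
contact_force: [0.2, -0.4, 0.3]
gripper_width: 0.569
grasp_force: 0.0
```

Call:
step_arm --motion '[[[0,0,0,0,-2.0,3,110],[0,0,0,0,-3,1,110],[0,0,0,0,-3,0,110],[0,0,0,0,-3,0,110],[0,0,0,0,-3,0,110]]]'

```text
time: 11.95
tcp_pos: [466.5, 234.3, 143.5]
tcp_rot: [0.747, 0.664, 0.0, 0.0]
contact_force: [0.8, -0.4, 0.5]
gripper_width: 0.567
grasp_force: 0.0
```

Call:
step_arm --motion '[[[0,0,0,0,0,0,110],[0,0,0,0,0,0,110],[0,0,0,0,0,0,110]]]'

```text
time: 12.2
tcp_pos: [466.9, 235.8, 143.2]
tcp_rot: [0.748, 0.664, 0.0, 0.0]
contact_force: [0.3, -0.5, 1.0]
gripper_width: 0.57
grasp_force: 0.0
```

```bash
python3 - <<'E'
from h import *
p,d=cap('scene')
cv2.imwrite('pics/s3.png',cv2.resize(p[120:300,230:480,::-1],None,fx=3,fy=3,interpolation=cv2.INTER_CUBIC))
E
```

```text
(no output)
```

View pics/s3.png

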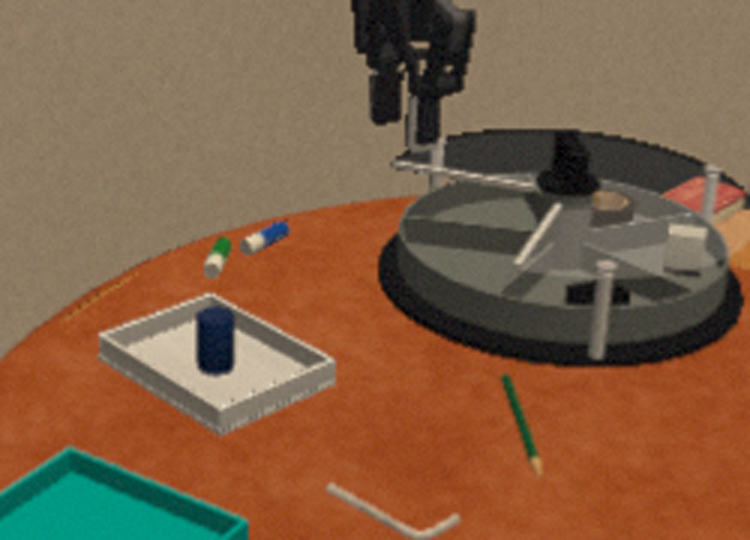

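The capacitor stands upright in the metal tray at crop (215,340), and the gripper is clear.

```bash
python3 -c "
from workcell import job
print(job.sign_off())"
```

```text
the job is handed in; nothing more can be done
None
```

I turned the carousel about 72° by its bar, lifted the capacitor out of the opening, stood it upright in the metal tray and handed the job in at about 12 s.

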